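Clamp the chopping board with a knurled collar

TASK

Fit the loose fork-ended clamp strap round the threaded stud beside the chopping board, under the knurled collar, with its tail over the board and its slot pushed gently fully home against the stud. Then spin the collar down (clockwise seen from above) until its sprung foot meets the strap, and about a tenth of a turn more, so that the foot is pushed in about 2 mm and the strap is held with about 11 N; never load it with more than 25 N. Leave the board where it lies and the bowl and mills undisturbed.

Things in the scene. Friction and masses are not known exactly. Their poses are not given: they have to be found in the camera images.
- stand: Dark steel clamp stand fixed to the worktop at the left edge of the chopping board: foot plate 60 x 76 x 8 mm and an upright threaded stud, 12 mm in diameter, top 88 mm above the worktop. Origin: on the stud's axis at worktop level. Its y axis points away from the board to the heel; the board's near edge lies 20 mm from the stud's axis on the -y side.
- collar: Knurled steel collar on the stud, 48 mm in diameter, knurled part 22 mm high. Origin: on its axis at the underside of the knurled part; moves with the collar. Right-hand thread, 20 mm of travel a turn, clockwise from above lowers it. Free turning takes about 0.08 to 0.12 N m; it stays where it is left. At the start the origin is 54 to 59.5 mm above the worktop.
- strap: Loose flat steel strap, 42 mm wide (x), 10 mm thick, 0.2 to 0.33 kg. Its +y end is a fork: slot 15 mm wide, closed end 6 mm to the -y side of the origin, prongs ending 43 mm to the +y side; tail ends 96 mm to the -y side. Origin: on the underside, where the stud's axis passes when fully home. Fitted, its axes point as the stand's, prongs on the heel, underside about 22 mm above the worktop.
- strap_grip (a point): Middle of the upright wooden grip on the strap's tail, 75 mm to the -y side of the strap's origin and 27 mm above the underside; the grip is 14 mm thick (strap x), 38 mm long (strap y) and rises from 10 to 44 mm above the underside.
- board: Wooden chopping board, loose, 200 x 280 x 22 mm, 0.8 kg, lying flat. Origin: middle of its underside; y is its long side. The strap's tail belongs on top of it.
- bowl: Small white bowl, 76 mm across and 38 mm high, standing on the far right part of the board; bystander.
- salt: Salt mill, 44 mm across, 109 mm high, standing behind the stand; bystander.
- pepper: Pepper mill, 44 mm across, 121 mm high, standing behind the stand; bystander.
- heel_place (a point): Point on the stand 34 mm from the stud's axis (stand +y) and 22 mm above the worktop: the middle of the heel's top, give or take. The heel is a rubber-topped block, 44 mm (x) x 16 mm (y), that takes the strap's prongs; its true top was set by hand and stands 20.5 to 23.5 mm above the worktop (not measured).
- collar_face (a point): Point on the collar's axis 14 mm under its origin, moving with it. The face of the collar's sprung foot (40 mm in diameter, turns with the collar) is near it: the free face lies 12 to 16 mm under the origin, differing with wear and not measured. The foot yields upward 5 N per mm after the first 1 N. Holding torque at the collar rises by 0.004 to 0.007 N m per N of load.
There are look-alikes about, which are no part of the job. Leave any green look-alike of the strap alone.

How it is judged (in metres and radians):
On the way:
1. the strap's slot is fully home round the stud, tail over the board, with the collar not yet bearing on it (horizontal distance between strap and stand below 0.004 m and y of strap_grip in the frame of stand below -0.065 m and height (world z) of strap below 0.028 m and contact force between collar and strap below 1 N), for 0.2 s.
At the end, for the whole second after the job is handed in: The collar's foot bears on the strap with 6 to 16 N (about 1 to 3 mm pushed in); the strap lies flat (within 0.1 rad), slot fully home (its origin within 4 mm of the stud's axis), tail bearing on the board; the board is within 15 mm of where it lay; collar and strap are at rest (contact force between collar and strap between 6 and 16 N and horizontal distance between strap and stand below 0.004 m and y of strap_grip in the frame of stand below -0.065 m and angle between strap's own z axis and vertical below 0.1 rad and height (world z) of strap below 0.027 m and contact force between strap and board above 1 N and distance of board from where it was at the start of the episode below 0.015 m and linear speed of strap below 0.01 m/s and angular speed of collar below 0.05 rad/s); the robot touches nothing.
It fails at once if the collar loads the strap with more than 25 N (contact force between collar and strap above 25 N).
It fails at once if the strap is rammed into the stand with more than 25 N before the collar bears on it (contact force between strap and stand above 25 N and contact force between collar and strap below 1 N).
It fails at once if the board is shoved (distance of board from where it was at the start of the episode above 0.03 m).
It fails at once if the bowl or a mill is disturbed (distance of any of bowl, salt, pepper from where it was at the start of the episode above 0.03 m).
It also fails if it takes over 72 s, if anything falls off the work surface, if the arm or the gripper's body presses on something with over 40 N, if the wrist force passes 120 N, or if a joint passes its speed limit or range.

ROBOT

A 6-joint arm with a two-finger parallel gripper is mounted at the origin on a cart in front of the work surface, level with it; the furniture and walls round the work are solid. World frame = base frame: x ahead of the robot, y to its left, z up, the work surface at z = 0. Lengths are in mm, angles in rad, forces in N, time in s.
With the tool pointing down it reaches from about 400 to 925 mm from the base axis. Payload 12.5 kg.
Tool frame: the origin (TCP) lies at the very end of the fingers, on their centre line; the grasp point (between the pads) lies grip_depth behind it (grip_depth is the distance from the TCP to the grasp point, in mm); z points along the fingers, y is the line along which they close (so a half turn about z gives the same grasp; the last joint's range is limited). The gripper opens to 95 mm and grips with 3 to 60 N. Pads are 20 mm wide; open, the fingers measure 119 mm over their backs; the gripper's body (75 mm by 180 mm) begins 59 mm behind the grasp point.
Start: joints at [-1.444, 0.491, 1.559, -0, 1.092, -0.106], TCP at [144.211, -608.153, 214.661] pointing down, gripper open.
Joint ranges: [-3.1, 3.1], [-0.84, 2.19], [0.05, 2.79], [-1.13, 4.28], [0.06, 2.93], [-2.69, 2.69]. Speed limits (rad/s): [2.22, 2.22, 2.79, 3.14, 3.14, 3.14].

INTERFACE

Orientations are given as [roll, pitch, yaw] about the fixed x, y, z axes, in that order (R = Rz(yaw) Ry(pitch) Rx(roll)).
In Python, from cell import state, read_camera, job_done, grip_depth gives the robot as it stands.
- The arm moves only by the tool drive_tool, never from a script. Its argument "targets" is a list of rows, each an object with "jaw": the opening, from 0 (shut) to 1 (fully open); "travel": the shift along the tool's x, y, z in m, a list of three; "twist": the turn about the tool's z in rad. In form: [{"jaw": jaw, "travel": [tx, ty, tz], "twist": twist}, ...]. A call has 1 to 8 rows; each row is the pose to reach, as a shift and turn from the pose commanded when the call began, along the tool's axes at that moment; what a row does not reach only later rows make up. A row lasts 1/12 s, in which the tool goes at most 41.7 mm and 7.16 degrees, less where a joint would pass 70% of its speed; a pose out of reach is approached as far as the arm can. A call with a gripper value outside its range is refused whole. The fingers move at their own pace and stop on an object; the grip force is fixed at half the most. Time passes only in rows, so rows that repeat a pose let the fingers close. It gives the time, the measured TCP pose, the force, the opening and the grip force at its end, in the units of the state.
- state(): the state, without advancing time (a new reading comes with each control period).
- read_camera(name): name is "scene" or "top" or "wrist"; returns a dict with "frame" (480x640x3 uint8, red, green, blue), "fx", "fy", "cx", "cy" (pixels), "R" (3x3) and "t" (3): a world point X has camera coordinates R X + t. Camera axes: x right, y down, z forward; pixel columns grow to the right and rows downward; lengths in mm; the calibration is good to about 2 mm. A picture is of the moment at which its call begins. There is no depth.
- job_done(): hands the job in; it is judged then, once.
The state is a dict: "t": time; "joints": joint angles; "qvel": joint speeds; "tau": joint torques, N m; "eef_pos": TCP position; "tcp_rot": TCP orientation; "ft_force": force on the tool from outside, world axes, zero at the start; "moment": the same for the moment, N m; "opening": opening from 0.0 (shut) to 1.0 (fully open); "grip_force": force on a finger pad.
Only numpy, scipy, OpenCV 4.12 (cv2) and the standard library are available. Lean on these libraries where they do the work, as an engineer would, in place of code of your own. Each camera call takes 0.05 s, during which the arm holds its last target. There are 200 camera calls.

## Working session

There is one attempt and no reset: what is moved stays moved. The work goes in short steps, Python scripts to look and compute and a tool call to move; the robot and the scene stay as the last step left them, time stands still between calls to the robot, and variables do not carry over. Pictures are saved under pics/ and viewed, at most 10 in all, crops included, and the job is handed in when it is done.

Besides the shell and the picture viewer there is one more tool, called after "Request:" in YAML: its name, and indented under it one key for each argument. drive_tool: Moves the arm, as the interface text tells. Its arguments: {"type":"object","properties":{"targets":{"type":"array"}},"required":["targets"]}

```bash
ls; mkdir -p pics
cat > h.py <<'E'
import numpy as np,cv2
from cell import state,read_camera,job_done,grip_depth
def shot(name,fn=None,crop=None,scale=1):
    c=read_camera(name); f=c["frame"][:,:,::-1]
    np.savez(f'/tmp/{name}.npz',**c)
    if fn:
        g=f if crop is None else f[crop[1]:crop[3],crop[0]:crop[2]]
        cv2.imwrite('pics/'+fn,cv2.resize(g,None,fx=scale,fy=scale,interpolation=cv2.INTER_CUBIC))
    return c
def ray(c,u,v):
    R=np.array(c["R"]);t=np.array(c["t"])
    d=R.T@np.array([(u-c["cx"])/c["fx"],(v-c["cy"])/c["fy"],1]);o=-R.T@t
    return o,d
def onz(c,u,v,z):
    o,d=ray(c,u,v);return o+d*(z-o[2])/d[2]
def proj(c,X):
    p=np.array(c["R"])@np.array(X)+np.array(c["t"]);return c["fx"]*p[0]/p[2]+c["cx"],c["fy"]*p[1]/p[2]+c["cy"]
E
python3 - <<'E'
from h import *
print(grip_depth,state())
for n in("scene","top"):
    c=shot(n,n+'1.png'); o,_=ray(c,320,240); print(n,o,c["fx"],c["R"])
E
```

```text
pics
18.8 {'t': 0.0, 'joints': array([-1.44363637e+00,  4.91554667e-01,  1.55943355e+00,  1.39326853e-05,
        1.09168425e+00, -1.05587820e-01]), 'qvel': array([-8.26289706e-04, -8.45459369e-04, -8.96392367e-05, -1.40162369e-03,
        2.59944797e-04, -4.82896801e-04]), 'tau': array([-3.87505206e-03, -6.12644005e+01, -2.58185059e+01,  6.92140684e-02,
        4.82210715e-02, -1.23143391e-04]), 'eef_pos': array([ 144.16081788, -607.90887466,  214.07025936]), 'tcp_rot': array([-3.14052016e+00, -1.26091241e-04,  2.32741279e-01]), 'ft_force': array([ 0.38905078, -0.1242087 , -0.36619521]), 'moment': array([0.00347979, 0.02156062, 0.03377075]), 'grip_force': 0.0, 'opening': 0.9984011050622744}
scene [ -34.34054731 -667.29251715 1357.19964483] 606.8388435422447 [[ 0.81085596 -0.58513486  0.01139318]
 [-0.46152553 -0.65129139 -0.60234019]
 [ 0.35987052  0.48315289 -0.79815819]]
top [ 413.31783018  125.59422081 1412.80926727] 532.002281936656 [[ 0.00665686 -0.99995219  0.00716278]
 [-0.99643994 -0.00723515 -0.08399465]
 [ 0.08404245 -0.00657814 -0.99644046]]
```

View pics/scene1.png

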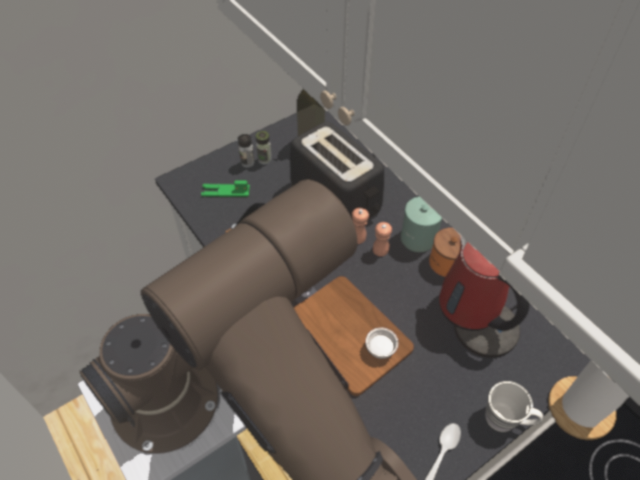

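View pics/top1.png

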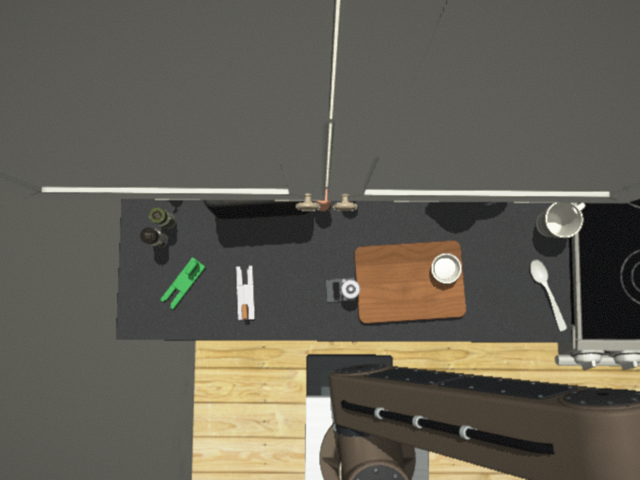

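The top view shows the steel strap with its brown grip at (245,292), prongs pointing up, and the collar on the stud at (349,289). The board is at (410,282) and the bowl at (446,268). Candidates for the strap are the steel one with the wooden grip (245,292), the green fork (184,283; scene 225,189) and the spoon (548,290). I choose the steel one.

Run:
```python
from h import *
c=dict(np.load('/tmp/top.npz')); s=dict(np.load('/tmp/scene.npz'))
f=c["frame"]; hsv=cv2.cvtColor(f,cv2.COLOR_RGB2HSV)
H,S,V=[hsv[:,:,i].astype(int) for i in range(3)]
def sub(m,x0,y0,x1,y1):
    k=np.zeros_like(m);k[y0:y1,x0:x1]=m[y0:y1,x0:x1];return k
def cen(m,z,n):
    y,x=np.nonzero(m); r=cv2.minAreaRect(np.c_[x,y].astype(np.float32))
    print(n,len(x),'mean',x.mean().round(1),y.mean().round(1),onz(c,x.mean(),y.mean(),z).round(1),'rect',np.round(r[0],1),np.round(r[1],1),round(r[2],1),onz(c,*r[0],z).round(1))
    print('   corners',[onz(c,*p,z)[:2].round(0).tolist() for p in cv2.boxPoints(r)])
cen(sub((S<60)&(V>110),225,255,270,330),10,'strapsteel')
cen(sub((S>110)&(V>60)&(H<20),225,255,270,330),44,'grip')
cen(sub((S>80)&(V>50)&(H<20),340,230,480,330),22,'board')
cen(sub((S<60)&(V>110),330,270,368,310),76,'collar')
cen(sub((S<60)&(V>130),425,245,468,290),38,'bowl')
for p in [(360,212),(383,226)]: print('milltop',onz(s,*p,112).round(0))
print(f.shape); cv2.imwrite('pics/crop1.png',cv2.resize(f[225:335,150:370,::-1],None,fx=3.6,fy=3.6,interpolation=cv2.INTER_CUBIC))
```

```text
strapsteel 759 mean 245.0 292.5 [419.1 322.   10. ] rect [244.8 292.3] [54.1 17.5] 87.5 [419.7 322.6  10. ]
   corners [[490.0, 350.0], [492.0, 304.0], [350.0, 295.0], [348.0, 341.0]]
grip 67 mean 244.7 311.5 [370.6 317.   44. ] rect [244.5 311.5] [13.  5.] 90.0 [370.5 317.5  44. ]
   corners [[387.0, 324.0], [387.0, 311.0], [354.0, 311.0], [354.0, 324.0]]
board 7495 mean 406.0 283.0 [446.5 -99.5  22. ] rect [409.6 281.5] [ 77.8 108.2] 86.2 [ 450.5 -109.    22. ]
   corners [[542.0, 39.0], [563.0, -245.0], [360.0, -256.0], [340.0, 25.0]]
collar 321 mean 349.0 288.1 [431.7  52.3  76. ] rect [344.6 288.6] [19.5 29.1] 87.3 [430.1  63.5  76. ]
   corners [[453.0, 101.0], [456.0, 28.0], [408.0, 26.0], [404.0, 99.0]]
bowl 707 mean 445.7 268.5 [ 484.3 -200.1   38. ] rect [446. 268.] [29.7 29.7] 45.0 [ 485.7 -200.9   38. ]
   corners [[485.0, -146.0], [540.0, -202.0], [486.0, -255.0], [431.0, -200.0]]
milltop [661. 120. 112.]
milltop [681.  47. 112.]
(480, 640, 3)
```

View pics/crop1.png

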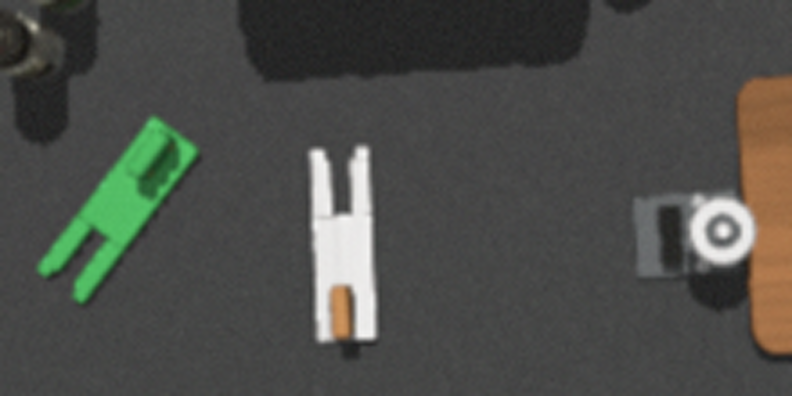

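```bash
cat >> h.py <<'E'
from scipy.spatial.transform import Rotation as Ro
def plan(*wps,start=None):
    s=state(); p,r=(s['eef_pos'],s['tcp_rot']) if start is None else (np.array(start[:3]),[np.pi,0,start[3]])
    for w in wps:
        R=Ro.from_euler('xyz',r).as_matrix(); tw=(r[2]-w[3]+np.pi)%(2*np.pi)-np.pi
        d=R.T@(np.array(w[:3])-p); print('travel',(d/1000).round(4).tolist(),'twist',round(tw,4),'rows>=',max(np.linalg.norm(d)/41.7,abs(tw)/.125).round(1))
        p=np.array(w[:3]);r=[np.pi,0,w[3]]
E
python3 -c "
from h import *
plan((430,-440,200,.055),(455,-130,200,.055),(430,160,200,.055),(371,317,150,.055))"
```

```text
travel [0.3168, -0.0974, 0.0142] twist 0.1778 rows>= 8.0
travel [0.042, -0.3082, -0.0] twist 0.0 rows>= 7.5
travel [-0.009, -0.2909, -0.0] twist 0.0 rows>= 7.0
travel [-0.0503, -0.16, 0.05] twist 0.0 rows>= 4.2
```

Request:
drive_tool:
  targets:
    - {"jaw": 0.6, "travel": [0.317, -0.097, 0.014], "twist": 0.178}
    - {"jaw": 0.6, "travel": [0.317, -0.097, 0.014], "twist": 0.178}
    - {"jaw": 0.6, "travel": [0.317, -0.097, 0.014], "twist": 0.178}
    - {"jaw": 0.6, "travel": [0.317, -0.097, 0.014], "twist": 0.178}
    - {"jaw": 0.6, "travel": [0.317, -0.097, 0.014], "twist": 0.178}
    - {"jaw": 0.6, "travel": [0.317, -0.097, 0.014], "twist": 0.178}
    - {"jaw": 0.6, "travel": [0.317, -0.097, 0.014], "twist": 0.178}
    - {"jaw": 0.6, "travel": [0.317, -0.097, 0.014], "twist": 0.178}

```text
t: 0.77
eef_pos: [431.8, -439.2, 200.4]
tcp_rot: [-3.141, 0.0, 0.055]
ft_force: [-0.2, -0.7, 0.4]
opening: 0.609
grip_force: 0.0
```

Request:
drive_tool:
  targets:
    - {"jaw": 0.6, "travel": [0.042, -0.308, 0], "twist": 0}
    - {"jaw": 0.6, "travel": [0.042, -0.308, 0], "twist": 0}
    - {"jaw": 0.6, "travel": [0.042, -0.308, 0], "twist": 0}
    - {"jaw": 0.6, "travel": [0.042, -0.308, 0], "twist": 0}
    - {"jaw": 0.6, "travel": [0.042, -0.308, 0], "twist": 0}
    - {"jaw": 0.6, "travel": [0.042, -0.308, 0], "twist": 0}
    - {"jaw": 0.6, "travel": [0.042, -0.308, 0], "twist": 0}
    - {"jaw": 0.6, "travel": [0.042, -0.308, 0], "twist": 0}

```text
t: 1.43
eef_pos: [454.7, -127.0, 200.6]
tcp_rot: [-3.141, 0.001, 0.056]
ft_force: [0.7, -0.4, 0.3]
opening: 0.6
grip_force: 0.0
```

Request:
drive_tool:
  targets:
    - {"jaw": 0.6, "travel": [-0.009, -0.291, 0], "twist": 0}
    - {"jaw": 0.6, "travel": [-0.009, -0.291, 0], "twist": 0}
    - {"jaw": 0.6, "travel": [-0.009, -0.291, 0], "twist": 0}
    - {"jaw": 0.6, "travel": [-0.009, -0.291, 0], "twist": 0}
    - {"jaw": 0.6, "travel": [-0.009, -0.291, 0], "twist": 0}
    - {"jaw": 0.6, "travel": [-0.009, -0.291, 0], "twist": 0}
    - {"jaw": 0.6, "travel": [-0.009, -0.291, 0], "twist": 0}
    - {"jaw": 0.6, "travel": [-0.009, -0.291, 0], "twist": 0}

```text
t: 2.1
eef_pos: [429.3, 164.7, 200.6]
tcp_rot: [-3.141, -0.0, 0.06]
ft_force: [-0.6, -0.3, -0.7]
opening: 0.6
grip_force: 0.0
```

Request:
drive_tool:
  targets:
    - {"jaw": 0.6, "travel": [-0.05, -0.16, 0.05], "twist": 0}
    - {"jaw": 0.6, "travel": [-0.05, -0.16, 0.05], "twist": 0}
    - {"jaw": 0.6, "travel": [-0.05, -0.16, 0.05], "twist": 0}
    - {"jaw": 0.6, "travel": [-0.05, -0.16, 0.05], "twist": 0}
    - {"jaw": 0.6, "travel": [-0.05, -0.16, 0.05], "twist": 0}
    - {"jaw": 0.6, "travel": [-0.05, -0.16, 0.05], "twist": 0}

```text
t: 2.6
eef_pos: [370.5, 317.7, 149.6]
tcp_rot: [3.141, 0.002, 0.058]
ft_force: [-0.1, -0.9, -0.2]
opening: 0.6
grip_force: 0.0
```

Run:
```python
from h import *
c=shot('wrist','wrist1.png'); s=state(); print(s['t'],s['eef_pos'],s['tcp_rot'],s['joints'].round(2))
print(proj(c,[371,317,44]),proj(c,[432,51,76]))
t=shot('top'); f=t['frame']; hsv=cv2.cvtColor(f,cv2.COLOR_RGB2HSV).astype(int); H,S,V=[hsv[:,:,i] for i in range(3)]
# collar top face in the top camera
m=np.zeros(S.shape,np.uint8); m[270:310,341:368]=((S<60)&(V>110))[270:310,341:368]
y,x=np.nonzero(m);print('collar',onz(t,x.mean(),y.mean(),78).round(1))
```

```text
2.65 [371.26762505 316.51372477 150.14946181] [3.14076310e+00 1.00232508e-03 5.72071498e-02] [ 0.57  0.39  1.96 -0.    0.8   2.08]
(np.float64(322.60072507359934), np.float64(241.23200511973997)) (np.float64(776.3027196260393), np.float64(182.37619335862723))
collar [431.7  51.   78. ]
```

View pics/wrist1.png

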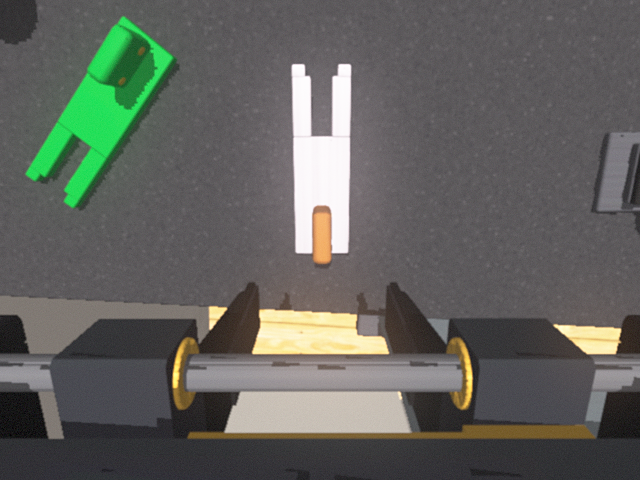

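The wrist view shows the white fork below, with prong tips at (298,65) and (345,65) and tail corners at (296,253) and (349,252). The wooden grip top is at (322,235), and the green look-alike is well to the left.

Run:
```python
from h import *
c=dict(np.load('/tmp/wrist.npz'))
P=lambda u,v,z:onz(c,u,v,z)[:2].round(1)
print('tail',P(296,253,10),P(349,252,10),'prong',P(298,65,10),P(345,65,10))
hsv=cv2.cvtColor(c['frame'],cv2.COLOR_RGB2HSV).astype(int)
m=(hsv[:,:,0]<20)&(hsv[:,:,1]>120); m[:195]=0;m[275:]=0;m[:,:300]=0;m[:,345:]=0
y,x=np.nonzero(m);print(x.min(),x.max(),y.min(),y.max(),P(x.mean(),y.min(),44),P(x.mean(),y.max(),10),P(x.mean(),y.max(),44),P(x.mean(),y.mean(),44))
```

```text
tail [350.5 336.8] [353.8 295. ] prong [488.  341.1] [490.  308.3]
313 330 212 263 [391.7 319.1] [343.4 316.3] [354.9 317. ] [373.5 318.1]
```

Request:
drive_tool:
  targets:
    - {"jaw": 0.5, "travel": [0.002, 0, 0.04], "twist": 0}
    - {"jaw": 0.5, "travel": [0.002, 0, 0.08], "twist": 0}
    - {"jaw": 0.5, "travel": [0.002, 0, 0.115], "twist": 0}
    - {"jaw": 0.5, "travel": [0.002, 0, 0.13], "twist": 0}
    - {"jaw": 0.5, "travel": [0.002, 0, 0.135], "twist": 0}
    - {"jaw": 0.05, "travel": [0.002, 0, 0.135], "twist": 0}
    - {"jaw": 0.05, "travel": [0.002, 0, 0.135], "twist": 0}
    - {"jaw": 0.05, "travel": [0.002, 0, 0.135], "twist": 0}

```text
t: 3.37
eef_pos: [374.7, 316.4, 17.1]
tcp_rot: [-3.14, -0.002, 0.054]
ft_force: [-0.3, -1.0, -0.0]
opening: 0.349
grip_force: 0.0
```

Request:
drive_tool:
  targets:
    - {"jaw": 0.05, "travel": [0, 0, 0], "twist": 0}
    - {"jaw": 0.05, "travel": [0, 0, 0], "twist": 0}
    - {"jaw": 0.05, "travel": [0, 0, 0], "twist": 0}

```text
t: 3.62
eef_pos: [374.1, 316.7, 16.4]
tcp_rot: [-3.141, -0.002, 0.055]
ft_force: [-1.2, -0.7, 10.2]
opening: 0.145
grip_force: 29.9
```

Request:
drive_tool:
  targets:
    - {"jaw": 0.05, "travel": [0, 0, -0.01], "twist": 0}
    - {"jaw": 0.05, "travel": [0, 0, -0.03], "twist": 0}
    - {"jaw": 0.05, "travel": [0, 0, -0.06], "twist": 0}
    - {"jaw": 0.05, "travel": [0, 0, -0.095], "twist": 0}
    - {"jaw": 0.05, "travel": [0, 0, -0.125], "twist": 0}
    - {"jaw": 0.05, "travel": [0, 0, -0.125], "twist": 0}

```text
t: 4.12
eef_pos: [375.1, 317.5, 146.0]
tcp_rot: [-3.138, -0.007, 0.055]
ft_force: [0.9, 1.3, -1.5]
opening: 0.147
grip_force: 29.9
```

```bash
python3 -c "
from h import *
s=state();print(s['eef_pos'],s['ft_force'],s['moment'],s['tcp_rot'])
plan((410,120,135,.85),(443,-98.5,110,1.644))"
```

```text
[375.08674106 317.45253167 146.0490192 ] [ 0.90155133  1.28582204 -1.46866632] [ 0.03894354  0.0273599  -0.02587982] [-3.13789309 -0.00678887  0.05517115]
travel [0.0239, 0.1991, 0.0105] twist -0.7948 rows>= 6.4Traceback (most recent call last):
  File "<string>", line 4, in <module>
    plan((410,120,135,.85),(443,-98.5,110,1.644))
    ~~~~^^^^^^^^^^^^^^^^^^^^^^^^^^^^^^^^^^^^^^^^^
  File "h.py", line 23, in plan
    d=R.T@(np.array(w[:3])-p); print('travel',(d/1000).round(4).tolist(),'twist',round(tw,4),'rows>=',max(np.linalg.norm(d)/41.7,abs(tw)/.125).round(1))
                                                                                                      ^^^^^^^^^^^^^^^^^^^^^^^^^^^^^^^^^^^^^^^^^^^^^^
AttributeError: 'float' object has no attribute 'round'
```

Request:
drive_tool:
  targets:
    - {"jaw": 0.05, "travel": [0.003, 0.028, 0.0], "twist": -0.1}
    - {"jaw": 0.05, "travel": [0.006, 0.056, 0.0], "twist": -0.22}
    - {"jaw": 0.05, "travel": [0.01, 0.085, 0.005], "twist": -0.34}
    - {"jaw": 0.05, "travel": [0.013, 0.114, 0.01], "twist": -0.46}
    - {"jaw": 0.05, "travel": [0.017, 0.143, 0.01], "twist": -0.57}
    - {"jaw": 0.05, "travel": [0.02, 0.17, 0.01], "twist": -0.68}
    - {"jaw": 0.05, "travel": [0.024, 0.199, 0.01], "twist": -0.795}
    - {"jaw": 0.05, "travel": [0.024, 0.199, 0.01], "twist": -0.795}

```text
t: 4.78
eef_pos: [408.7, 115.7, 130.4]
tcp_rot: [-3.141, 0.001, 0.858]
ft_force: [0.5, -0.2, -2.2]
opening: 0.144
grip_force: 30.0
```

Request:
drive_tool:
  targets:
    - {"jaw": 0.05, "travel": [-0.02, 0.024, 0], "twist": -0.1}
    - {"jaw": 0.05, "travel": [-0.04, 0.048, 0], "twist": -0.22}
    - {"jaw": 0.05, "travel": [-0.061, 0.072, 0], "twist": -0.34}
    - {"jaw": 0.05, "travel": [-0.081, 0.097, 0], "twist": -0.46}
    - {"jaw": 0.05, "travel": [-0.102, 0.121, 0.0], "twist": -0.57}
    - {"jaw": 0.05, "travel": [-0.122, 0.145, 0.01], "twist": -0.68}
    - {"jaw": 0.05, "travel": [-0.142, 0.169, 0.025], "twist": -0.794}
    - {"jaw": 0.05, "travel": [-0.142, 0.169, 0.025], "twist": -0.794}

```text
t: 5.45
eef_pos: [442.1, -102.8, 103.9]
tcp_rot: [-3.141, 0.0, 1.65]
ft_force: [-0.2, 0.7, -2.5]
opening: 0.144
grip_force: 30.0
```

Run:
```python
from h import *
c=shot('wrist','wrist2.png'); s=state(); print(s['t'],s['eef_pos'],s['tcp_rot'],s['joints'].round(2),s['ft_force'])
print(proj(c,[432,51,88]))
```

```text
5.5 [ 441.48610052 -101.06025113  104.37338815] [-3.13976371e+00 -5.99234951e-04  1.64249661e+00] [-0.37  0.42  2.09 -0.    0.64 -0.44] [-0.38649074  0.38331399 -2.40037261]
(np.float64(328.7884502280184), np.float64(-80.02322813797156))
```

View pics/wrist2.png

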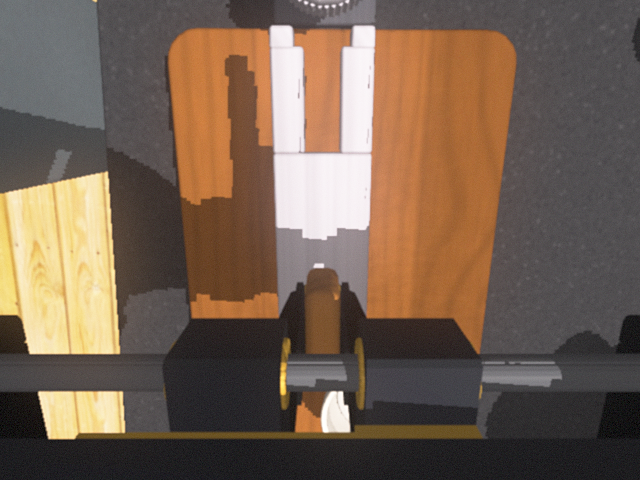

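The strap is held over the board with prong tips at (281,28) and (363,28) and the slot closed at (322,152). The board's far edge is at row 30, and the collar is just at the top at (326,2).

Run:
```python
from h import *
c=dict(np.load('/tmp/wrist.npz'))
P=lambda u,v,z:onz(c,u,v,z)[:2]
a=lambda p,q:np.round(np.arctan2(*(q-p)[::-1]),4)
print('left',a(P(190,290,22),P(171,70,22)),'right',a(P(487,290,22),P(516,70,22)),'edge',a(P(200,30,22),P(490,30,22)),P(320,30,22))
z=98
L=[P(276,225,z),P(273,60,z)];Rr=[P(370,225,z),P(374,60,z)]
print('strap',a(*L),a(*Rr),'tips',P(281,26,z),P(363,26,z),'slot end',P(322,152,z),'corners y', P(276,152,z),P(370,152,z))
t=dict(np.load('/tmp/top.npz'));f=t['frame']
g=cv2.cvtColor(f,cv2.COLOR_RGB2GRAY)[270:312,320:372]
cv2.imwrite('pics/col.png',cv2.resize(f[262:318,315:375,::-1],None,fx=10,fy=10,interpolation=cv2.INTER_NEAREST))
```

```text
left 1.6409 right 1.6393 edge 0.0792 [430.16966285  26.11392158]
strap 1.6366 1.659 tips [416.68013461  10.81383422] [448.29794302  13.32397372] slot end [436.26223001 -35.40442928] corners y [417.04415903 -36.93437661] [456.31224695 -33.80825089]
```

View pics/col.png

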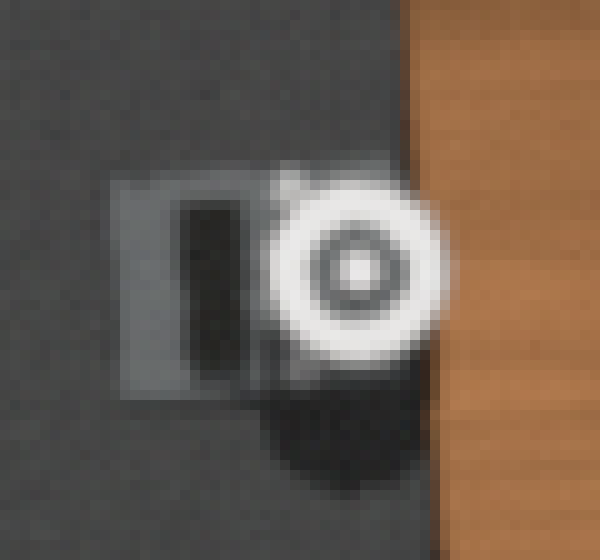

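Run:
```python
from h import *
t=dict(np.load('/tmp/top.npz'))
print(onz(t,350.3,288.3,88),onz(t,350.3,288.6,78))
# board edge in top view near stud
print(onz(t,315+43.3-.5,262+35,22), onz(t,315+40.5-.5,262,22),onz(t,315+44-.5,262+56,22))
m=dict(np.load('/tmp/wrist.npz'));print('cam',ray(m,0,0)[0])
```

```text
[430.90259967  49.78431836  88.        ] [430.28605365  49.21026154  78.        ]
[409.29749457  26.40362069  22.        ] [500.5968967   33.85690173  22.        ] [354.97953396  24.51697861  22.        ]
cam [435.65161663 -25.12905183 273.24380062]
```

Request:
drive_tool:
  targets:
    - {"jaw": 0.05, "travel": [0, 0, 0.02], "twist": 0.005}
    - {"jaw": 0.05, "travel": [0, 0, 0.04], "twist": 0.005}
    - {"jaw": 0.05, "travel": [0, 0, 0.05], "twist": 0.005}
    - {"jaw": 0.05, "travel": [0, 0, 0.05], "twist": 0.005}

```text
t: 5.83
eef_pos: [440.7, -97.8, 54.2]
tcp_rot: [-3.138, -0.001, 1.637]
ft_force: [-0.6, 0.7, -2.9]
opening: 0.144
grip_force: 30.0
```

Request:
drive_tool:
  targets:
    - {"jaw": 0.05, "travel": [0, 0, 0.002], "twist": 0}
    - {"jaw": 0.05, "travel": [0, 0, 0.004], "twist": 0}

```text
t: 6.0
eef_pos: [442.1, -98.7, 52.2]
tcp_rot: [3.141, 0.0, 1.638]
ft_force: [-0.2, -0.1, -2.6]
opening: 0.145
grip_force: 30.0
```

Request:
drive_tool:
  targets:
    - {"jaw": 0.05, "travel": [0, 0, 0.002], "twist": 0}
    - {"jaw": 0.05, "travel": [0, 0, 0.004], "twist": 0}

```text
t: 6.17
eef_pos: [442.1, -99.1, 48.1]
tcp_rot: [3.141, 0.001, 1.639]
ft_force: [0.5, -0.2, -2.4]
opening: 0.143
grip_force: 30.0
```

Request:
drive_tool:
  targets:
    - {"jaw": 0.05, "travel": [0, 0, 0.002], "twist": 0}
    - {"jaw": 0.05, "travel": [0, 0, 0.003], "twist": 0}

```text
t: 6.33
eef_pos: [441.8, -99.2, 44.6]
tcp_rot: [3.141, 0.0, 1.639]
ft_force: [-0.2, 0.8, -1.6]
opening: 0.142
grip_force: 30.0
```

Request:
drive_tool:
  targets:
    - {"jaw": 0.05, "travel": [0, 0, 0.001], "twist": 0}
    - {"jaw": 0.05, "travel": [0, 0, 0.002], "twist": 0}
    - {"jaw": 0.05, "travel": [0, 0, 0.002], "twist": 0}

```text
t: 6.58
eef_pos: [441.8, -99.2, 42.5]
tcp_rot: [-3.142, 0.0, 1.639]
ft_force: [0.3, 0.6, -2.9]
opening: 0.148
grip_force: 30.0
```

Request:
drive_tool:
  targets:
    - {"jaw": 0.05, "travel": [0, 0, 0.001], "twist": 0}
    - {"jaw": 0.05, "travel": [0, 0, 0.002], "twist": 0}
    - {"jaw": 0.05, "travel": [0, 0, 0.002], "twist": 0}

```text
t: 6.83
eef_pos: [441.8, -99.2, 40.5]
tcp_rot: [-3.141, 0.0, 1.639]
ft_force: [0.3, -0.1, -3.0]
opening: 0.146
grip_force: 30.0
```

Run:
```python
from h import *
c=shot('wrist','wrist3.png'); s=state(); print(s['t'],s['eef_pos'],s['tcp_rot'],s['ft_force'],s['moment'])
```

```text
6.8833 [441.76071881 -99.21647945  40.51914503] [-3.14140686e+00 -9.93848952e-07  1.63878401e+00] [-1.06042781  0.37965167 -1.70502859] [-0.06724086 -0.13024667 -0.00603445]
```

View pics/wrist3.png

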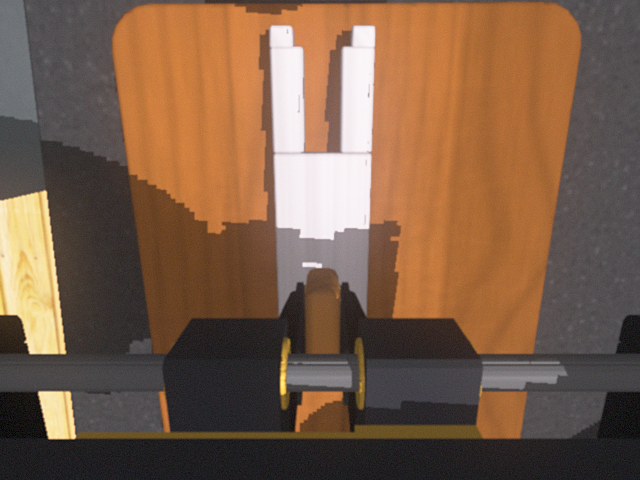

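The wrist view is unchanged: the strap has not sagged. Tips are at (282,28) and (363,28), and the board's far edge is at row 5. I'll check the lateral alignment in the top view.

Run:
```python
from h import *
t=shot('top','top2.png',(320,250,400,310),10)
print([np.round(proj(t,p),1) for p in [(430.5,48.5,88),(441.8,-99,40)]])
w=dict(np.load('/tmp/wrist.npz')); z=34
for a in[(276,152),(371,152),(322,152),(281,26),(363,26),(304,100),(341,100)]: print(a,onz(w,*a,z)[:2].round(1))
```

```text
[array([350.8, 288.5]), array([406.9, 284.7])]
(276, 152) [417.4 -33.2]
(371, 152) [457.2 -30.4]
(322, 152) [436.7 -31.8]
(281, 26) [417.5  14.7]
(363, 26) [449.3  16.9]
(304, 100) [427.9 -11.7]
(341, 100) [442.9 -10.7]
```

View pics/top2.png

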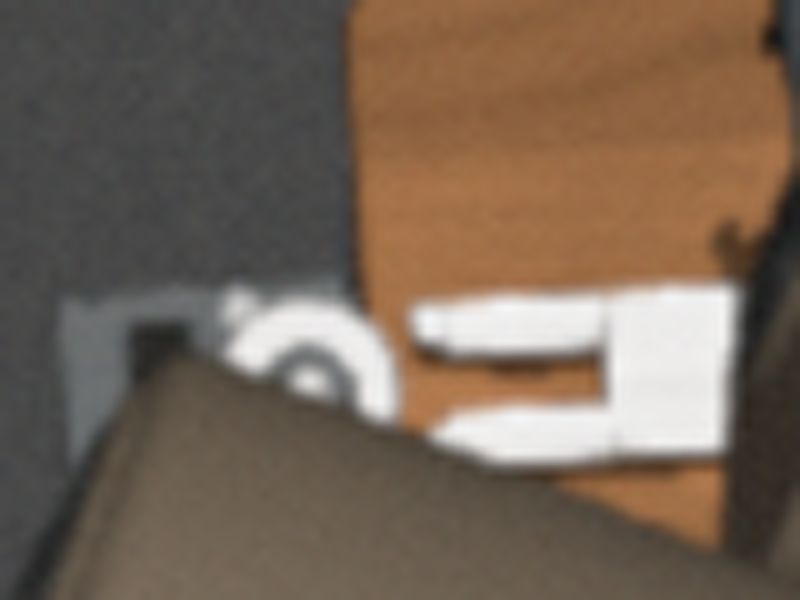

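The top view shows the slot's closed end at crop (607,380), which is full pixel (380.2,287.5). The collar centre at crop (308,389) is partly hidden by the arm.

Run:
```python
from h import *
t=dict(np.load('/tmp/top.npz'))
sl=onz(t,380.2,287.5,34)[:2]; st=onz(t,350.3,288.4,88)[:2]; st2=onz(t,350.3,288.6,78)[:2]
for yaw in (1.635,1.645):
  d=np.array([np.cos(yaw),np.sin(yaw)]); n=np.array([d[1],-d[0]])
  print(sl,st,st2,'ahead',(st-sl)@d,'lateral(toolx right=+worldx)',(st-sl)@n,(st2-sl)@n)
```

```text
[434.2069186  -30.70223264] [430.65470286  49.78371482] [430.28605365  49.21026154] ahead 80.54802704734024 lateral(toolx right=+worldx) 1.619047101254063 1.2143649134794305
[434.2069186  -30.70223264] [430.65470286  49.78371482] [430.28605365  49.21026154] ahead 80.52780947837674 lateral(toolx right=+worldx) 2.4244329954429533 2.014284939197338
```

Request:
drive_tool:
  targets:
    - {"jaw": 0.05, "travel": [0, 0.001, -0.001], "twist": 0}
    - {"jaw": 0.05, "travel": [0.01, 0.001, -0.001], "twist": 0}
    - {"jaw": 0.05, "travel": [0.02, 0.001, -0.001], "twist": 0}
    - {"jaw": 0.05, "travel": [0.025, 0.001, -0.001], "twist": 0}
    - {"jaw": 0.05, "travel": [0.03, 0.001, -0.001], "twist": 0}
    - {"jaw": 0.05, "travel": [0.034, 0.001, -0.001], "twist": 0}
    - {"jaw": 0.05, "travel": [0.038, 0.001, -0.001], "twist": 0}

```text
t: 7.52
eef_pos: [440.2, -60.6, 41.6]
tcp_rot: [3.142, 0.0, 1.639]
ft_force: [-0.4, -0.7, -2.7]
opening: 0.149
grip_force: 30.0
```

Run:
```python
from h import *
c=shot('wrist','wrist4.png'); s=state(); print(s['t'],s['eef_pos'],s['tcp_rot'],s['ft_force'],s['moment'])
t=shot('top','top3.png',(320,250,400,310),10)
for z in(76,80):print(np.round(proj(c,(430.5,49,z)),1))
```

```text
7.5667 [440.03133709 -60.25571474  41.61432397] [-3.14134825e+00 -5.93581884e-05  1.63929661e+00] [-1.42493213  0.21318973 -1.8488139 ] [-0.11754591 -0.07939666  0.00385715]
[316.4  13.2]
[316.2   9.5]
```

View pics/wrist4.png

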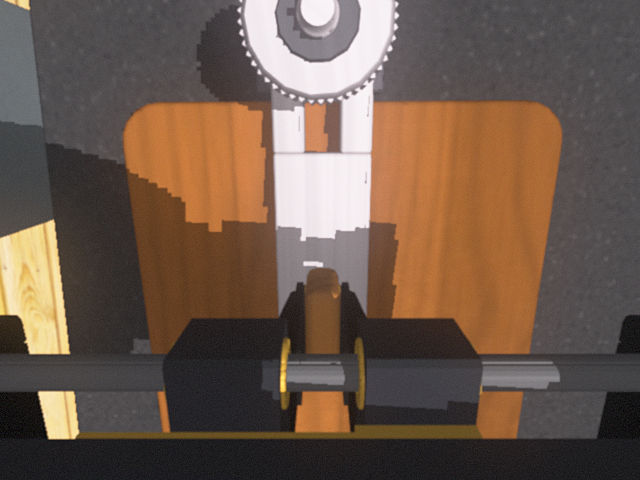

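The wrist view shows the knurled collar spanning cols 243–397 (centre 320, lower edge row 100). The slot is at cols 304–341 between the prongs, with its closed end at row 152 and the prongs already under the collar.

Run:
```python
from h import *
c=dict(np.load('/tmp/wrist.npz'))
f=cv2.cvtColor(c['frame'],cv2.COLOR_RGB2HSV).astype(int)
# collar silhouette: bright low-sat top face
m=((f[:,:,1]<50)&(f[:,:,2]>170)); 
for r in (5,15,25,35):
    x=np.nonzero(m[r,230:410])[0]+230; print(r,x.min(),x.max())
row=f[130,260:390]; x=np.nonzero((row[:,1]<80)&(row[:,2]>120))[0]+260; k=np.argmax(np.diff(x)); print('slot row130',x.min(),x[k],x[k+1],x.max())
for u,v,z in[(320,15,78),(318,8,88)]: print('axis',onz(c,u,v,z).round(1))
d=np.array([np.cos(1.645),np.sin(1.645)]);n=np.array([d[1],-d[0]])
a=onz(c,320,15,78)[:2]
for u,v in[((x[k]+x[k+1])/2,130),((x.min()+x.max())/2,130)]:
    p=onz(c,u,v,34)[:2];print(p.round(1),'lat need',((a-p)@n).round(2))
e=onz(c,322,152,34)[:2];print('ahead to home',((a-e)@d-6).round(1))
```

```text
5 245 397
15 244 398
25 246 396
35 242 394
slot row130 272 304 339 372
axis [431.6  48.1  78. ]
axis [431.2  47.4  88. ]
[434.3  15.6] lat need -0.19
[434.5  15.6] lat need -0.4
ahead to home 35.6
```

Request:
drive_tool:
  targets:
    - {"jaw": 0.05, "travel": [0.006, 0, 0], "twist": 0}
    - {"jaw": 0.05, "travel": [0.012, 0, 0], "twist": 0}
    - {"jaw": 0.05, "travel": [0.018, 0, 0], "twist": 0}
    - {"jaw": 0.05, "travel": [0.022, 0, 0], "twist": 0}
    - {"jaw": 0.05, "travel": [0.026, 0, 0], "twist": 0}
    - {"jaw": 0.05, "travel": [0.029, 0, 0], "twist": 0}
    - {"jaw": 0.05, "travel": [0.029, 0, 0], "twist": 0}

```text
t: 8.2
eef_pos: [438.1, -31.8, 41.6]
tcp_rot: [-3.141, 0.0, 1.639]
ft_force: [0.3, 0.3, -3.2]
opening: 0.148
grip_force: 30.0
```

Request:
drive_tool:
  targets:
    - {"jaw": 0.05, "travel": [0.001, 0, 0], "twist": 0}
    - {"jaw": 0.05, "travel": [0.002, 0, 0], "twist": 0}
    - {"jaw": 0.05, "travel": [0.003, 0, 0], "twist": 0}

```text
t: 8.45
eef_pos: [438.1, -29.4, 41.6]
tcp_rot: [3.142, 0.0, 1.639]
ft_force: [0.4, -0.5, -2.0]
opening: 0.146
grip_force: 30.0
```

Request:
drive_tool:
  targets:
    - {"jaw": 0.05, "travel": [0.0005, 0, 0], "twist": 0}
    - {"jaw": 0.05, "travel": [0.001, 0, 0], "twist": 0}

```text
t: 8.62
eef_pos: [438.0, -28.3, 41.6]
tcp_rot: [3.142, 0.0, 1.639]
ft_force: [-1.1, -1.0, -2.4]
opening: 0.144
grip_force: 30.0
```

Request:
drive_tool:
  targets:
    - {"jaw": 0.05, "travel": [0.0005, 0, 0], "twist": 0}
    - {"jaw": 0.05, "travel": [0.001, 0, 0], "twist": 0}

```text
t: 8.78
eef_pos: [437.9, -27.3, 41.6]
tcp_rot: [3.142, 0.0, 1.639]
ft_force: [1.2, -0.1, -2.6]
opening: 0.146
grip_force: 30.0
```

Request:
drive_tool:
  targets:
    - {"jaw": 0.05, "travel": [0.0005, 0, 0], "twist": 0}
    - {"jaw": 0.05, "travel": [0.001, 0, 0], "twist": 0}
    - {"jaw": 0.05, "travel": [0.001, 0, 0], "twist": 0}

```text
t: 9.03
eef_pos: [437.8, -26.3, 41.6]
tcp_rot: [-3.142, 0.0, 1.639]
ft_force: [-0.6, 0.3, -4.2]
opening: 0.146
grip_force: 30.0
```

Request:
drive_tool:
  targets:
    - {"jaw": 0.05, "travel": [0.0005, 0, 0], "twist": 0}
    - {"jaw": 0.05, "travel": [0.001, 0, 0], "twist": 0}
    - {"jaw": 0.05, "travel": [0.001, 0, 0], "twist": 0}

```text
t: 9.28
eef_pos: [437.8, -25.2, 41.6]
tcp_rot: [3.142, 0.0, 1.639]
ft_force: [-0.2, 0.5, -3.2]
opening: 0.142
grip_force: 30.0
```

Request:
drive_tool:
  targets:
    - {"jaw": 0.05, "travel": [0.0005, 0, 0], "twist": 0}
    - {"jaw": 0.05, "travel": [0.0005, 0, 0], "twist": 0}
    - {"jaw": 0.05, "travel": [0.0005, 0, 0], "twist": 0}

```text
t: 9.53
eef_pos: [437.8, -24.9, 41.6]
tcp_rot: [3.141, 0.0, 1.639]
ft_force: [0.6, -1.2, -2.5]
opening: 0.146
grip_force: 30.0
```

Request:
drive_tool:
  targets:
    - {"jaw": 0.05, "travel": [0.0005, 0, 0], "twist": 0}
    - {"jaw": 0.05, "travel": [0.0005, 0, 0], "twist": 0}

```text
t: 9.7
eef_pos: [437.9, -24.7, 41.7]
tcp_rot: [3.141, 0.001, 1.639]
ft_force: [-1.1, -7.5, -1.4]
opening: 0.143
grip_force: 30.0
```

Request:
drive_tool:
  targets:
    - {"jaw": 0.05, "travel": [0.0005, 0, 0], "twist": 0}
    - {"jaw": 0.05, "travel": [0.0005, 0, 0], "twist": 0}

```text
t: 9.87
eef_pos: [438.0, -24.6, 41.8]
tcp_rot: [3.141, 0.001, 1.64]
ft_force: [-2.0, -11.5, -1.0]
opening: 0.144
grip_force: 30.0
```

Request:
drive_tool:
  targets:
    - {"jaw": 0.05, "travel": [0.0005, 0, 0], "twist": 0}
    - {"jaw": 0.05, "travel": [0.0005, 0, 0], "twist": 0}

```text
t: 10.03
eef_pos: [438.1, -24.4, 41.9]
tcp_rot: [3.141, 0.002, 1.64]
ft_force: [-1.4, -16.5, 0.0]
opening: 0.145
grip_force: 30.0
```

Request:
drive_tool:
  targets:
    - {"jaw": 0.05, "travel": [-0.001, 0, 0], "twist": 0}
    - {"jaw": 0.05, "travel": [-0.001, 0, 0.001], "twist": 0}
    - {"jaw": 0.05, "travel": [-0.001, 0, 0.002], "twist": 0}

```text
t: 10.28
eef_pos: [438.1, -24.8, 39.8]
tcp_rot: [3.141, 0.001, 1.639]
ft_force: [-1.1, -8.0, 1.7]
opening: 0.147
grip_force: 30.0
```

Request:
drive_tool:
  targets:
    - {"jaw": 0.05, "travel": [0, 0, 0.0005], "twist": 0}
    - {"jaw": 0.05, "travel": [0, 0, 0.001], "twist": 0}
    - {"jaw": 0.05, "travel": [0, 0, 0.001], "twist": 0}

```text
t: 10.53
eef_pos: [438.1, -24.8, 38.8]
tcp_rot: [3.141, 0.001, 1.639]
ft_force: [-0.1, -7.1, 1.3]
opening: 0.146
grip_force: 30.0
```

Request:
drive_tool:
  targets:
    - {"jaw": 0.05, "travel": [0, 0, 0.0005], "twist": 0}
    - {"jaw": 0.05, "travel": [0, 0, 0.001], "twist": 0}
    - {"jaw": 0.05, "travel": [0, 0, 0.001], "twist": 0}

```text
t: 10.78
eef_pos: [438.2, -24.8, 38.5]
tcp_rot: [3.14, 0.001, 1.639]
ft_force: [-3.2, -8.7, 16.9]
opening: 0.144
grip_force: 30.0
```

Request:
drive_tool:
  targets:
    - {"jaw": 0.05, "travel": [-0.0004, 0, -0.0006], "twist": 0}
    - {"jaw": 0.05, "travel": [-0.0004, 0, -0.0006], "twist": 0}
    - {"jaw": 0.35, "travel": [-0.0004, 0, -0.0006], "twist": 0}
    - {"jaw": 0.35, "travel": [-0.0004, 0, -0.0006], "twist": 0}
    - {"jaw": 0.35, "travel": [-0.0004, 0, -0.0006], "twist": 0}
    - {"jaw": 0.35, "travel": [-0.0004, 0, -0.0006], "twist": 0}

```text
t: 11.28
eef_pos: [437.7, -24.6, 38.1]
tcp_rot: [-3.141, -0.0, 1.639]
ft_force: [-0.2, 0.6, -0.1]
opening: 0.335
grip_force: 0.0
```

Request:
drive_tool:
  targets:
    - {"jaw": 0.35, "travel": [0, 0, -0.005], "twist": 0}
    - {"jaw": 0.35, "travel": [0, 0, -0.02], "twist": 0}
    - {"jaw": 0.35, "travel": [0, 0, -0.045], "twist": 0}
    - {"jaw": 0.35, "travel": [-0.02, 0, -0.07], "twist": 0}
    - {"jaw": 0.6, "travel": [-0.04, 0, -0.08], "twist": 0}
    - {"jaw": 0.6, "travel": [-0.04, 0, -0.08], "twist": 0}

```text
t: 11.78
eef_pos: [441.9, -66.8, 120.7]
tcp_rot: [3.137, 0.002, 1.638]
ft_force: [-1.1, -0.5, -0.4]
opening: 0.437
grip_force: 0.0
```

Run:
```python
from h import *
c=shot('wrist'); s=state(); print(s['t'],s['eef_pos'],s['tcp_rot'],s['ft_force'],s['moment'],s['joints'].round(2))
f=cv2.cvtColor(c['frame'],cv2.COLOR_RGB2HSV).astype(int)
m=((f[:,:,1]<50)&(f[:,:,2]>150)).astype(np.uint8)
for q in((431.5,48,78),(431.5,48,88),(431.5,24,78),(431.5,28,32)): print(np.round(proj(c,q),1))
a=c['frame'][:320,200:440,::-1]; b=cv2.resize(a,None,fx=1.6,fy=1.6)
t=shot('top'); b2=cv2.resize(t['frame'][255:315,320:400,::-1],(400,300),interpolation=cv2.INTER_CUBIC)
o=np.zeros((512,790,3),np.uint8);o[:512,:384]=b;o[:300,388:788]=b2;cv2.imwrite('pics/fit.png',o)
```

```text
11.8333 [441.04521478 -65.6495569  119.42150771] [3.13895010e+00 1.07108940e-03 1.63693854e+00] [0.52641166 0.58064642 0.1122703 ] [ 0.02313921 -0.14072012  0.02519879] [-0.3   0.38  2.09 -0.    0.66 -0.36]
[317.   44.1]
[316.9  39.8]
[313.9  97.8]
[315.4  95.7]
```

View pics/fit.png

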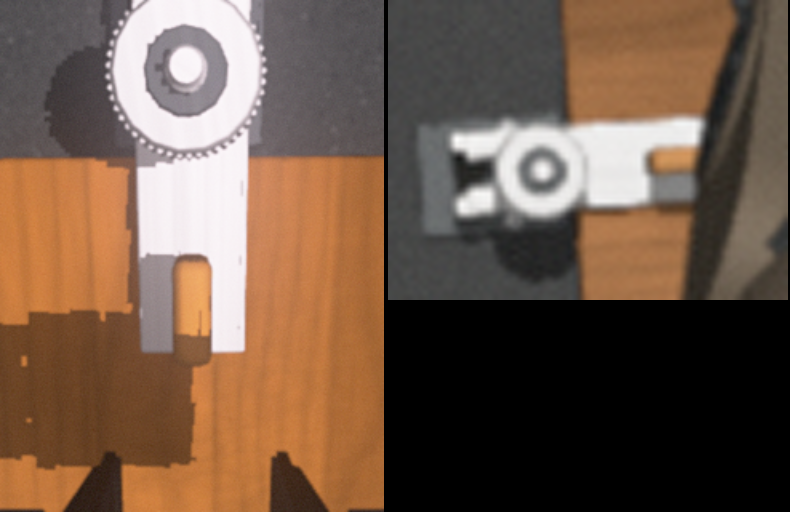

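The picture shows the strap home: prongs on the heel either side of the stud, tail on the board, grip at crop (192,300). The collar centre at crop (186,70) matches the world point (431.5,48). Next I'll go over the collar and wind the wrist back.

Request:
drive_tool:
  targets:
    - {"jaw": 0.68, "travel": [0.035, -0.001, 0], "twist": -0.12}
    - {"jaw": 0.68, "travel": [0.07, -0.002, 0], "twist": -0.24}
    - {"jaw": 0.68, "travel": [0.1, -0.002, 0], "twist": -0.36}
    - {"jaw": 0.68, "travel": [0.114, -0.002, 0], "twist": -0.48}
    - {"jaw": 0.68, "travel": [0.114, -0.002, 0], "twist": -0.6}
    - {"jaw": 0.68, "travel": [0.114, -0.002, 0], "twist": -0.72}
    - {"jaw": 0.68, "travel": [0.114, -0.002, 0], "twist": -0.84}
    - {"jaw": 0.68, "travel": [0.114, -0.002, 0], "twist": -0.96}

```text
t: 12.55
eef_pos: [429.8, 49.9, 117.4]
tcp_rot: [-3.141, -0.002, 2.606]
ft_force: [-0.3, -0.3, -0.4]
opening: 0.682
grip_force: 0.0
```

Request:
drive_tool:
  targets:
    - {"jaw": 0.68, "travel": [0, 0, 0], "twist": -0.12}
    - {"jaw": 0.68, "travel": [0, 0, 0], "twist": -0.24}
    - {"jaw": 0.68, "travel": [0, 0, 0], "twist": -0.36}
    - {"jaw": 0.68, "travel": [0, 0, 0], "twist": -0.48}
    - {"jaw": 0.68, "travel": [0, 0, 0], "twist": -0.6}
    - {"jaw": 0.68, "travel": [0, 0, 0], "twist": -0.72}
    - {"jaw": 0.68, "travel": [0, 0, 0], "twist": -0.84}
    - {"jaw": 0.68, "travel": [0, 0, 0], "twist": -0.96}

```text
t: 13.22
eef_pos: [429.9, 49.7, 117.4]
tcp_rot: [3.141, -0.002, -2.718]
ft_force: [0.3, -0.1, 0.0]
opening: 0.683
grip_force: 0.0
```

Request:
drive_tool:
  targets:
    - {"jaw": 0.68, "travel": [0, 0, 0], "twist": -0.12}
    - {"jaw": 0.68, "travel": [0, 0, 0], "twist": -0.24}
    - {"jaw": 0.68, "travel": [0, 0, 0], "twist": -0.36}
    - {"jaw": 0.68, "travel": [0, 0, 0], "twist": -0.4}
    - {"jaw": 0.68, "travel": [0, 0, 0], "twist": -0.4}
    - {"jaw": 0.68, "travel": [0, 0, 0], "twist": -0.4}

```text
t: 13.72
eef_pos: [430.1, 49.5, 117.6]
tcp_rot: [3.14, -0.001, -2.326]
ft_force: [-0.3, -0.3, -0.1]
opening: 0.678
grip_force: 0.0
```

Run:
```python
from h import *
s=state(); print(s['t'],s['eef_pos'],s['tcp_rot'],s['ft_force'],s['moment'],s['joints'].round(2))
plan((431.5,48,55,s['tcp_rot'][2]))
```

```text
13.7167 [430.10059741  49.5329558  117.60382857] [ 3.14044608e+00 -1.02794915e-03 -2.32566141e+00] [-0.27529078 -0.34942308 -0.11723824] [ 0.1645982  -0.08809826 -0.03902162] [-0.04  0.37  2.12 -0.    0.65 -2.42]
travel [0.0001, -0.0021, 0.0626] twist 0.0 rows>= 1.5
```

Request:
drive_tool:
  targets:
    - {"jaw": 0.68, "travel": [0, -0.002, 0.02], "twist": 0}
    - {"jaw": 0.68, "travel": [0, -0.002, 0.04], "twist": 0}
    - {"jaw": 0.68, "travel": [0, -0.002, 0.055], "twist": 0}
    - {"jaw": 0.68, "travel": [0, -0.002, 0.062], "twist": 0}
    - {"jaw": 0.68, "travel": [0, -0.002, 0.062], "twist": 0}

```text
t: 14.13
eef_pos: [431.3, 47.8, 54.9]
tcp_rot: [3.139, -0.002, -2.325]
ft_force: [0.2, -0.5, 0.1]
opening: 0.677
grip_force: 0.0
```

Request:
drive_tool:
  targets:
    - {"jaw": 0.4, "travel": [0, 0, 0], "twist": 0}
    - {"jaw": 0.4, "travel": [0, 0, 0], "twist": 0}
    - {"jaw": 0.4, "travel": [0, 0, 0], "twist": 0}
    - {"jaw": 0.4, "travel": [0, 0, 0], "twist": 0}

```text
t: 14.47
eef_pos: [431.6, 48.1, 56.8]
tcp_rot: [3.141, 0.0, -2.325]
ft_force: [-4.5, 7.8, 3.7]
opening: 0.504
grip_force: 30.0
```

Run:
```python
from h import *
s=state(); print(s)
```

```text
{'t': 14.4667, 'joints': array([-4.16340844e-02,  4.94076322e-01,  2.16876746e+00,  1.33046932e-03,
        4.79398999e-01, -2.42989758e+00]), 'qvel': array([ 0.00315911, -0.00138794,  0.00157153, -0.0018381 , -0.00151703,
        0.00069595]), 'tau': array([ -3.73532832, -45.20901918, -12.82204092,  -1.17238842,
        -0.86407062,  -0.07963865]), 'eef_pos': array([431.55341085,  48.14641853,  56.81008294]), 'tcp_rot': array([ 3.14069977e+00,  3.92801011e-05, -2.32530619e+00]), 'ft_force': array([-4.5025022 ,  7.78539307,  3.68476372]), 'moment': array([ 1.56316247,  0.82965542, -0.12284364]), 'grip_force': 30.00117301940918, 'opening': 0.5038698882102549}
```

Request:
drive_tool:
  targets:
    - {"jaw": 0.4, "travel": [0, 0.001, 0], "twist": 0}
    - {"jaw": 0.4, "travel": [0, 0.001, 0.0004], "twist": 0.12}
    - {"jaw": 0.4, "travel": [0, 0.001, 0.0008], "twist": 0.24}
    - {"jaw": 0.4, "travel": [0, 0.001, 0.0011], "twist": 0.36}
    - {"jaw": 0.4, "travel": [0, 0.001, 0.0015], "twist": 0.48}
    - {"jaw": 0.4, "travel": [0, 0.001, 0.0019], "twist": 0.6}

```text
t: 14.97
eef_pos: [431.6, 48.2, 54.9]
tcp_rot: [-3.141, 0.001, -2.93]
ft_force: [-1.3, -0.9, 4.5]
opening: 0.5
grip_force: 30.0
```

```bash
cat >> h.py <<'E'
def rd():
    M=[];T=[];F=[]
    for i in range(4):
        s=state();M.append(s['moment']);T.append(s['tau'][5]);F.append(s['ft_force']);
        if i<3: read_camera('wrist')
    print(s['t'],s['eef_pos'].round(1),s['tcp_rot'][2].round(3),'j6',s['joints'][5].round(3),'F',np.mean(F,0).round(1),'Mz',np.mean(M,0)[2].round(4),np.std(M,0)[2].round(4),'tau6',np.mean(T).round(4),np.std(T).round(4),s['opening'].round(3))
E
python3 -c "
from h import *
rd()"
```

```text
Traceback (most recent call last):
  File "h.py", line 30, in rd
    print(s['t'],s['eef_pos'].round(1),s['tcp_rot'][2].round(3),'j6',s['joints'][5].round(3),'F',np.mean(F,0).round(1),'Mz',np.mean(M,0)[2].round(4),np.std(M,0)[2].round(4),'tau6',np.mean(T).round(4),np.std(T).round(4),s['opening'].round(3))
                                                                                                                                                                                                                           ^^^^^^^^^^^^^^^^^^
AttributeError: 'float' object has no attribute 'round'
```

```bash
sed -i "s/s\['opening'\].round(3)/round(float(s['opening']),3)/; s/np.mean(T).round(4),np.std(T)/np.mean(T).round(4),np.std(T)/" h.py
python3 -c "
from h import *
rd()"
```

```text
15.2667 [431.6  48.2  54.8] -2.92 j6 -1.833 F [-2.  -0.7  6.3] Mz -0.1037 0.0286 tau6 0.218 0.3755 0.502
```

Request:
drive_tool:
  targets:
    - {"jaw": 0.4, "travel": [0, 0, 0.0004], "twist": 0.12}
    - {"jaw": 0.4, "travel": [0, 0, 0.0008], "twist": 0.24}
    - {"jaw": 0.4, "travel": [0, 0, 0.0012], "twist": 0.36}

```text
t: 15.52
eef_pos: [431.6, 48.2, 53.7]
tcp_rot: [-3.141, 0.001, 2.998]
ft_force: [-1.8, -2.0, 8.3]
opening: 0.504
grip_force: 30.0
```

```bash
cat >> h.py <<'E'
def rd(n=8):
    M=[];T=[];F=[]
    for i in range(n):
        s=state();M.append(s['moment'][2]);T.append(s['tau'][5]);F.append(s['ft_force'])
        if i==0: y0=s['tcp_rot'][2]
        if i<n-1: read_camera('wrist')
    print(s['t'],s['eef_pos'].round(1),y0.round(3),s['tcp_rot'][2].round(4),'F',np.mean(F,0).round(1),'Mz',np.round(M,3),'mean',np.mean(M[1:]).round(4),'tau6',np.round(T,3))
E
python3 -c "
from h import *
rd()"
```

```text
15.8667 [431.6  48.2  53.7] 2.998 3.0036 F [-2.  -1.6  7.7] Mz [-0.017 -0.11  -0.109 -0.153 -0.111 -0.12  -0.121 -0.114] mean -0.1198 tau6 [-2.357 -1.346  1.767  0.57   0.069 -0.068 -0.1   -0.107]
```

Request:
drive_tool:
  targets:
    - {"jaw": 0.4, "travel": [0, 0, 0.0001], "twist": 0.05}
    - {"jaw": 0.4, "travel": [0, 0, 0.0002], "twist": 0.1}
    - {"jaw": 0.4, "travel": [0, 0, 0.0003], "twist": 0.14}
    - {"jaw": 0.4, "travel": [0, 0, 0.0004], "twist": 0.17}
    - {"jaw": 0.4, "travel": [0, 0, 0.0005], "twist": 0.19}
    - {"jaw": 0.4, "travel": [0, 0, 0.0005], "twist": 0.21}
    - {"jaw": 0.4, "travel": [0, 0, 0.0006], "twist": 0.23}
    - {"jaw": 0.4, "travel": [0, 0, 0.0006], "twist": 0.24}

```text
t: 16.53
eef_pos: [431.6, 48.1, 53.0]
tcp_rot: [-3.142, 0.001, 2.763]
ft_force: [-1.1, -1.7, 6.2]
opening: 0.498
grip_force: 30.0
```

```bash
python3 -c "
from h import *
rd()"
```

```text
16.8833 [431.6  48.1  53. ] 2.763 2.7638 F [-1.4 -1.7  5.8] Mz [ 0.019  0.011  0.013 -0.013  0.02   0.053 -0.021  0.012] mean 0.0108 tau6 [ 0.034  0.024  0.176  0.047  0.002 -0.009 -0.011 -0.011]
```

Request:
drive_tool:
  targets:
    - {"jaw": 0.4, "travel": [0, 0, 0.0002], "twist": 0.06}
    - {"jaw": 0.4, "travel": [0, 0, 0.0004], "twist": 0.12}
    - {"jaw": 0.4, "travel": [0, 0, 0.0005], "twist": 0.18}

```text
t: 17.13
eef_pos: [431.5, 48.1, 52.5]
tcp_rot: [3.142, 0.001, 2.581]
ft_force: [-0.7, -2.3, 5.4]
opening: 0.498
grip_force: 30.0
```

```bash
python3 -c "
from h import *
rd(5)"
```

```text
17.3333 [431.5  48.2  52.4] 2.581 2.5841 F [-1.3 -2.5  5.8] Mz [ 0.058 -0.042 -0.078 -0.072 -0.101] mean -0.0732 tau6 [-1.142 -0.696  0.888  0.242 -0.016]
```

Request:
drive_tool:
  targets:
    - {"jaw": 0.4, "travel": [0, 0, 0.0001], "twist": 0.03}
    - {"jaw": 0.4, "travel": [0, 0, 0.0002], "twist": 0.06}
    - {"jaw": 0.4, "travel": [0, 0, 0.0003], "twist": 0.09}
    - {"jaw": 0.4, "travel": [0, 0, 0.0004], "twist": 0.12}

```text
t: 17.67
eef_pos: [431.5, 48.1, 52.0]
tcp_rot: [3.142, 0.001, 2.463]
ft_force: [-2.8, -2.6, 6.1]
opening: 0.497
grip_force: 30.0
```

```bash
python3 -c "
from h import *
rd(5)"
```

```text
17.8667 [431.5  48.1  52. ] 2.463 2.4642 F [-1.5 -2.9  6.5] Mz [ 0.039  0.018 -0.028 -0.069 -0.093] mean -0.043 tau6 [-0.539 -0.279  0.394  0.062 -0.064]
```

Request:
drive_tool:
  targets:
    - {"jaw": 0.4, "travel": [0, 0, 0.0002], "twist": 0.08}
    - {"jaw": 0.4, "travel": [0, 0, 0.0004], "twist": 0.15}
    - {"jaw": 0.4, "travel": [0, 0, 0.0005], "twist": 0.2}
    - {"jaw": 0.4, "travel": [0, 0, 0.0006], "twist": 0.22}
    - {"jaw": 0.4, "travel": [0, 0, 0.0007], "twist": 0.23}
    - {"jaw": 0.4, "travel": [0, 0, 0.0007], "twist": 0.235}
    - {"jaw": 0.4, "travel": [0, 0, 0.0007], "twist": 0.238}
    - {"jaw": 0.4, "travel": [0, 0, 0.0007], "twist": 0.24}

```text
t: 18.53
eef_pos: [431.5, 48.1, 51.3]
tcp_rot: [3.141, 0.001, 2.225]
ft_force: [-1.3, -3.5, 5.9]
opening: 0.5
grip_force: 30.0
```

```bash
python3 -c "
from h import *
rd(6)"
```

```text
18.7833 [431.5  48.1  51.3] 2.225 2.2247 F [-1.5 -2.9  6.4] Mz [ 0.004  0.114  0.034  0.109 -0.025  0.021] mean 0.0506 tau6 [0.043 0.043 0.077 0.051 0.042 0.04 ]
```

Request:
drive_tool:
  targets:
    - {"jaw": 0.4, "travel": [0, 0, 0.0002], "twist": 0.08}
    - {"jaw": 0.4, "travel": [0, 0, 0.0004], "twist": 0.15}
    - {"jaw": 0.4, "travel": [0, 0, 0.0005], "twist": 0.2}
    - {"jaw": 0.4, "travel": [0, 0, 0.0006], "twist": 0.22}
    - {"jaw": 0.4, "travel": [0, 0, 0.0007], "twist": 0.23}
    - {"jaw": 0.4, "travel": [0, 0, 0.0007], "twist": 0.235}
    - {"jaw": 0.4, "travel": [0, 0, 0.0007], "twist": 0.238}
    - {"jaw": 0.4, "travel": [0, 0, 0.0007], "twist": 0.24}

```text
t: 19.45
eef_pos: [431.5, 48.1, 50.5]
tcp_rot: [3.141, 0.0, 1.984]
ft_force: [-2.2, -3.8, 6.3]
opening: 0.506
grip_force: 30.0
```

```bash
python3 -c "
from h import *
rd(6)"
```

```text
19.7 [431.5  48.1  50.5] 1.984 1.9839 F [-1.8 -4.2  6.4] Mz [ 0.059  0.09   0.01  -0.021  0.041  0.084] mean 0.0406 tau6 [0.042 0.042 0.076 0.05  0.041 0.039]
```

Request:
drive_tool:
  targets:
    - {"jaw": 0.4, "travel": [0, 0, 0.0002], "twist": 0.08}
    - {"jaw": 0.4, "travel": [0, 0, 0.0004], "twist": 0.15}
    - {"jaw": 0.4, "travel": [0, 0, 0.0005], "twist": 0.2}
    - {"jaw": 0.4, "travel": [0, 0, 0.0006], "twist": 0.22}
    - {"jaw": 0.4, "travel": [0, 0, 0.0007], "twist": 0.23}
    - {"jaw": 0.4, "travel": [0, 0, 0.0007], "twist": 0.235}
    - {"jaw": 0.4, "travel": [0, 0, 0.0007], "twist": 0.238}
    - {"jaw": 0.4, "travel": [0, 0, 0.0007], "twist": 0.24}

```text
t: 20.37
eef_pos: [431.5, 48.1, 49.7]
tcp_rot: [3.141, 0.0, 1.743]
ft_force: [-2.4, -3.9, 6.9]
opening: 0.501
grip_force: 30.0
```

```bash
python3 -c "
from h import *
rd(6)"
```

```text
20.6167 [431.4  48.1  49.7] 1.743 1.7435 F [-2.  -4.4  6.5] Mz [-0.001  0.042  0.034  0.019  0.033 -0.013] mean 0.0229 tau6 [0.042 0.043 0.076 0.05  0.041 0.039]
```

Request:
drive_tool:
  targets:
    - {"jaw": 0.4, "travel": [0, 0, 0.0002], "twist": 0.08}
    - {"jaw": 0.4, "travel": [0, 0, 0.0004], "twist": 0.15}
    - {"jaw": 0.4, "travel": [0, 0, 0.0005], "twist": 0.2}
    - {"jaw": 0.4, "travel": [0, 0, 0.0006], "twist": 0.22}
    - {"jaw": 0.4, "travel": [0, 0, 0.0007], "twist": 0.23}
    - {"jaw": 0.4, "travel": [0, 0, 0.0007], "twist": 0.235}
    - {"jaw": 0.4, "travel": [0, 0, 0.0007], "twist": 0.238}
    - {"jaw": 0.4, "travel": [0, 0, 0.0007], "twist": 0.24}

```text
t: 21.28
eef_pos: [431.4, 48.2, 48.9]
tcp_rot: [3.142, 0.0, 1.503]
ft_force: [-1.7, -4.4, 6.0]
opening: 0.5
grip_force: 30.0
```

```bash
python3 -c "
from h import *
rd(6)"
```

```text
21.5333 [431.4  48.1  49. ] 1.503 1.5031 F [-1.9 -4.4  6.1] Mz [0.062 0.021 0.082 0.019 0.023 0.002] mean 0.0292 tau6 [0.043 0.043 0.076 0.05  0.042 0.04 ]
```

Request:
drive_tool:
  targets:
    - {"jaw": 0.4, "travel": [0, 0, 0.0002], "twist": 0.08}
    - {"jaw": 0.4, "travel": [0, 0, 0.0004], "twist": 0.15}
    - {"jaw": 0.4, "travel": [0, 0, 0.0005], "twist": 0.2}
    - {"jaw": 0.4, "travel": [0, 0, 0.0006], "twist": 0.22}
    - {"jaw": 0.4, "travel": [0, 0, 0.0007], "twist": 0.23}
    - {"jaw": 0.4, "travel": [0, 0, 0.0007], "twist": 0.235}
    - {"jaw": 0.4, "travel": [0, 0, 0.0007], "twist": 0.238}
    - {"jaw": 0.4, "travel": [0, 0, 0.0007], "twist": 0.24}

```text
t: 22.2
eef_pos: [431.4, 48.2, 48.2]
tcp_rot: [3.142, 0.0, 1.263]
ft_force: [-2.2, -4.1, 5.4]
opening: 0.502
grip_force: 30.0
```

```bash
python3 -c "
from h import *
rd(6)"
```

```text
22.45 [431.4  48.2  48.2] 1.263 1.263 F [-2.1 -4.8  5.6] Mz [0.047 0.092 0.002 0.086 0.041 0.045] mean 0.0532 tau6 [0.044 0.044 0.078 0.052 0.043 0.041]
```

Request:
drive_tool:
  targets:
    - {"jaw": 0.4, "travel": [0, 0, 0.0002], "twist": 0.08}
    - {"jaw": 0.4, "travel": [0, 0, 0.0004], "twist": 0.15}
    - {"jaw": 0.4, "travel": [0, 0, 0.0005], "twist": 0.2}
    - {"jaw": 0.4, "travel": [0, 0, 0.0006], "twist": 0.22}
    - {"jaw": 0.4, "travel": [0, 0, 0.0007], "twist": 0.23}
    - {"jaw": 0.4, "travel": [0, 0, 0.0007], "twist": 0.235}
    - {"jaw": 0.4, "travel": [0, 0, 0.0007], "twist": 0.238}
    - {"jaw": 0.4, "travel": [0, 0, 0.0007], "twist": 0.24}

```text
t: 23.12
eef_pos: [431.4, 48.2, 47.5]
tcp_rot: [-3.142, 0.0, 1.023]
ft_force: [-1.8, -3.4, 5.0]
opening: 0.5
grip_force: 30.0
```

```bash
python3 -c "
from h import *
rd(6)"
```

```text
23.3667 [431.4  48.2  47.5] 1.023 1.0231 F [-2.2 -4.5  5.1] Mz [ 0.012  0.058  0.001  0.084  0.062 -0.036] mean 0.0338 tau6 [0.046 0.046 0.08  0.054 0.045 0.043]
```

Request:
drive_tool:
  targets:
    - {"jaw": 0.4, "travel": [0, 0, 0.0002], "twist": 0.08}
    - {"jaw": 0.4, "travel": [0, 0, 0.0004], "twist": 0.15}
    - {"jaw": 0.4, "travel": [0, 0, 0.0005], "twist": 0.2}
    - {"jaw": 0.4, "travel": [0, 0, 0.0006], "twist": 0.22}
    - {"jaw": 0.4, "travel": [0, 0, 0.0007], "twist": 0.23}
    - {"jaw": 0.4, "travel": [0, 0, 0.0007], "twist": 0.235}
    - {"jaw": 0.4, "travel": [0, 0, 0.0007], "twist": 0.238}
    - {"jaw": 0.4, "travel": [0, 0, 0.0007], "twist": 0.24}

```text
t: 24.03
eef_pos: [431.3, 48.2, 46.7]
tcp_rot: [3.142, 0.0, 0.783]
ft_force: [-1.3, -4.8, 5.3]
opening: 0.502
grip_force: 30.0
```

```bash
python3 -c "
from h import *
rd(6)"
```

```text
24.2833 [431.3  48.2  46.7] 0.783 0.7827 F [-2.  -5.1  4.2] Mz [ 0.073 -0.005  0.063  0.048  0.062  0.051] mean 0.0437 tau6 [0.048 0.048 0.082 0.056 0.047 0.045]
```

Request:
drive_tool:
  targets:
    - {"jaw": 0.4, "travel": [0, 0, 0], "twist": 0.001}
    - {"jaw": 0.4, "travel": [0, 0, 0], "twist": 0.002}
    - {"jaw": 0.4, "travel": [0, 0, 0], "twist": 0.003}
    - {"jaw": 0.4, "travel": [0, 0, 0], "twist": 0.004}

```text
t: 24.62
eef_pos: [431.3, 48.2, 46.7]
tcp_rot: [3.142, 0.0, 0.779]
ft_force: [-3.0, -3.8, 4.8]
opening: 0.499
grip_force: 30.0
```

```bash
python3 -c "
from h import *
rd(5)"
```

```text
24.8167 [431.3  48.2  46.7] 0.779 0.7788 F [-2.5 -4.4  4.4] Mz [0.079 0.051 0.087 0.084 0.112] mean 0.0836 tau6 [0.041 0.05  0.071 0.059 0.055]
```

Request:
drive_tool:
  targets:
    - {"jaw": 0.4, "travel": [0, 0, 0], "twist": 0.002}
    - {"jaw": 0.4, "travel": [0, 0, 0], "twist": 0.004}
    - {"jaw": 0.4, "travel": [0, 0, 0], "twist": 0.006}
    - {"jaw": 0.4, "travel": [0, 0, 0], "twist": 0.008}

```text
t: 25.15
eef_pos: [431.3, 48.2, 46.7]
tcp_rot: [-3.142, 0.0, 0.771]
ft_force: [-2.2, -4.8, 3.9]
opening: 0.499
grip_force: 30.0
```

```bash
python3 -c "
from h import *
rd(5)"
```

```text
25.35 [431.3  48.2  46.7] 0.771 0.7707 F [-1.9 -5.   3.6] Mz [ 0.08  -0.007  0.064  0.004  0.105] mean 0.0414 tau6 [0.022 0.04  0.082 0.058 0.05 ]
```

Request:
drive_tool:
  targets:
    - {"jaw": 0.4, "travel": [0, 0, 0.0002], "twist": 0.08}
    - {"jaw": 0.4, "travel": [0, 0, 0.0004], "twist": 0.15}
    - {"jaw": 0.4, "travel": [0, 0, 0.0005], "twist": 0.2}
    - {"jaw": 0.4, "travel": [0, 0, 0.0006], "twist": 0.22}
    - {"jaw": 0.4, "travel": [0, 0, 0.0007], "twist": 0.23}
    - {"jaw": 0.4, "travel": [0, 0, 0.0007], "twist": 0.235}
    - {"jaw": 0.4, "travel": [0, 0, 0.0007], "twist": 0.238}
    - {"jaw": 0.4, "travel": [0, 0, 0.0007], "twist": 0.24}

```text
t: 26.02
eef_pos: [431.3, 48.2, 46.0]
tcp_rot: [-3.142, 0.0, 0.531]
ft_force: [-2.2, -4.8, 3.1]
opening: 0.497
grip_force: 30.0
```

```bash
python3 -c "
from h import *
rd(6)"
```

```text
26.2667 [431.3  48.2  46. ] 0.531 0.5306 F [-1.8 -5.4  2.9] Mz [0.131 0.059 0.032 0.095 0.026 0.006] mean 0.0434 tau6 [0.052 0.052 0.085 0.059 0.051 0.049]
```

Request:
drive_tool:
  targets:
    - {"jaw": 0.4, "travel": [0, 0, 0.0001], "twist": 0.04}
    - {"jaw": 0.4, "travel": [0, 0, 0.0002], "twist": 0.08}
    - {"jaw": 0.4, "travel": [0, 0, 0.0003], "twist": 0.1}
    - {"jaw": 0.4, "travel": [0, 0, 0.0004], "twist": 0.11}
    - {"jaw": 0.4, "travel": [0, 0, 0.0004], "twist": 0.115}
    - {"jaw": 0.4, "travel": [0, 0, 0.0004], "twist": 0.118}
    - {"jaw": 0.4, "travel": [0, 0, 0.0004], "twist": 0.12}

```text
t: 26.85
eef_pos: [431.3, 48.2, 45.6]
tcp_rot: [3.142, 0.0, 0.411]
ft_force: [-2.2, -4.6, 4.0]
opening: 0.497
grip_force: 30.0
```

```bash
python3 -c "
from h import *
rd(6)"
```

```text
27.1 [431.3  48.2  45.6] 0.411 0.4108 F [-2.3 -4.6  3.5] Mz [0.065 0.102 0.066 0.036 0.073 0.088] mean 0.0729 tau6 [0.067 0.066 0.098 0.071 0.062 0.06 ]
```

Request:
drive_tool:
  targets:
    - {"jaw": 0.4, "travel": [0, 0, 0.0001], "twist": 0.04}
    - {"jaw": 0.4, "travel": [0, 0, 0.0002], "twist": 0.08}
    - {"jaw": 0.4, "travel": [0, 0, 0.0003], "twist": 0.1}
    - {"jaw": 0.4, "travel": [0, 0, 0.0004], "twist": 0.11}
    - {"jaw": 0.4, "travel": [0, 0, 0.0004], "twist": 0.115}
    - {"jaw": 0.4, "travel": [0, 0, 0.0004], "twist": 0.118}
    - {"jaw": 0.4, "travel": [0, 0, 0.0004], "twist": 0.12}

```text
t: 27.68
eef_pos: [431.3, 48.2, 45.3]
tcp_rot: [3.141, 0.0, 0.291]
ft_force: [-2.6, -4.5, 5.6]
opening: 0.498
grip_force: 30.0
```

```bash
python3 -c "
from h import *
rd(6)"
```

```text
27.9333 [431.3  48.2  45.3] 0.291 0.2907 F [-2.3 -4.8  5. ] Mz [0.11  0.054 0.032 0.108 0.082 0.104] mean 0.076 tau6 [0.079 0.079 0.109 0.082 0.073 0.071]
```

Request:
drive_tool:
  targets:
    - {"jaw": 0.4, "travel": [0, 0, 0.0001], "twist": 0.04}
    - {"jaw": 0.4, "travel": [0, 0, 0.0002], "twist": 0.08}
    - {"jaw": 0.4, "travel": [0, 0, 0.0003], "twist": 0.1}
    - {"jaw": 0.4, "travel": [0, 0, 0.0004], "twist": 0.11}
    - {"jaw": 0.4, "travel": [0, 0, 0.0004], "twist": 0.115}
    - {"jaw": 0.4, "travel": [0, 0, 0.0004], "twist": 0.118}
    - {"jaw": 0.4, "travel": [0, 0, 0.0004], "twist": 0.12}

```text
t: 28.52
eef_pos: [431.3, 48.2, 44.9]
tcp_rot: [3.142, 0.0, 0.17]
ft_force: [-2.9, -4.1, 4.9]
opening: 0.5
grip_force: 30.0
```

```bash
python3 -c "
from h import *
rd(6)"
```

```text
28.7667 [431.3  48.3  44.9] 0.17 0.1703 F [-2.6 -4.6  5.5] Mz [0.081 0.126 0.081 0.118 0.103 0.088] mean 0.1034 tau6 [0.097 0.097 0.126 0.099 0.091 0.089]
```

Request:
drive_tool:
  targets:
    - {"jaw": 0.4, "travel": [0, 0, 0.0001], "twist": 0.06}
    - {"jaw": 0.4, "travel": [0, 0, 0.0003], "twist": 0.12}
    - {"jaw": 0.4, "travel": [0, 0, 0.0004], "twist": 0.14}
    - {"jaw": 0.4, "travel": [0, 0, 0.0005], "twist": 0.15}
    - {"jaw": 0.4, "travel": [0, 0, 0.0005], "twist": 0.155}
    - {"jaw": 0.4, "travel": [0, 0, 0.0005], "twist": 0.158}
    - {"jaw": 0.4, "travel": [0, 0, 0.0005], "twist": 0.16}

```text
t: 29.35
eef_pos: [431.3, 48.3, 44.4]
tcp_rot: [3.141, 0.0, 0.01]
ft_force: [-3.0, -3.4, 6.4]
opening: 0.5
grip_force: 30.0
```

```bash
python3 -c "
from h import *
rd(6)"
```

```text
29.6 [431.3  48.3  44.4] 0.01 0.0104 F [-3.2 -3.8  6.3] Mz [0.147 0.107 0.086 0.097 0.08  0.162] mean 0.1067 tau6 [0.12  0.119 0.149 0.122 0.114 0.112]
```

Request:
drive_tool:
  targets:
    - {"jaw": 0.4, "travel": [0, 0, 0.0001], "twist": 0.05}
    - {"jaw": 0.4, "travel": [0, 0, 0.0002], "twist": 0.1}
    - {"jaw": 0.4, "travel": [0, 0, 0.0003], "twist": 0.12}
    - {"jaw": 0.4, "travel": [0, 0, 0.0003], "twist": 0.13}
    - {"jaw": 0.4, "travel": [0, 0, 0.0003], "twist": 0.135}
    - {"jaw": 0.4, "travel": [0, 0, 0.0003], "twist": 0.138}
    - {"jaw": 0.4, "travel": [0, 0, 0.0003], "twist": 0.14}

```text
t: 30.18
eef_pos: [431.3, 48.3, 44.1]
tcp_rot: [3.141, 0.0, -0.13]
ft_force: [-3.5, -4.8, 5.5]
opening: 0.501
grip_force: 30.0
```

```bash
python3 -c "
from h import *
rd(6)"
```

```text
30.4333 [431.3  48.3  44.1] -0.13 -0.1295 F [-2.6 -4.   5.7] Mz [0.122 0.137 0.128 0.119 0.163 0.125] mean 0.1345 tau6 [0.138 0.137 0.167 0.14  0.131 0.129]
```

Request:
drive_tool:
  targets:
    - {"jaw": 0.62, "travel": [0, 0, 0], "twist": 0}
    - {"jaw": 0.62, "travel": [0, 0, 0], "twist": 0}
    - {"jaw": 0.62, "travel": [0, 0, 0], "twist": 0}
    - {"jaw": 0.62, "travel": [0, 0, 0], "twist": 0}

```text
t: 30.77
eef_pos: [431.6, 48.4, 43.9]
tcp_rot: [-3.142, -0.0, -0.132]
ft_force: [-0.1, -0.3, -0.1]
opening: 0.614
grip_force: 0.0
```

Request:
drive_tool:
  targets:
    - {"jaw": 0.62, "travel": [0, 0, -0.01], "twist": 0}
    - {"jaw": 0.62, "travel": [0, 0, -0.03], "twist": 0}
    - {"jaw": 0.62, "travel": [0, 0, -0.06], "twist": 0}
    - {"jaw": 0.62, "travel": [0, 0, -0.1], "twist": 0}
    - {"jaw": 0.62, "travel": [0, 0, -0.12], "twist": 0}
    - {"jaw": 0.62, "travel": [0, 0, -0.12], "twist": 0}

```text
t: 31.27
eef_pos: [433.1, 48.4, 167.7]
tcp_rot: [-3.141, -0.007, -0.132]
ft_force: [2.0, -0.7, 0.1]
opening: 0.622
grip_force: 0.0
```

Run:
```python
from h import *
rd(4)
c=shot('top'); f=c['frame']; hsv=cv2.cvtColor(f,cv2.COLOR_RGB2HSV).astype(int)
m=np.zeros((480,640),bool); m[230:335,340:480]=((hsv[:,:,1]>80)&(hsv[:,:,2]>50)&(hsv[:,:,0]<20))[230:335,340:480]
y,x=np.nonzero(m); print('board px right/bottom/top',np.percentile(x,99.5),np.percentile(y,[0.5,99.5]))
print(job_done())
```

```text
31.4167 [431.1  48.3 163.5] -0.132 -0.1329 F [ 0.3 -0.1 -0.1] Mz [-0.037 -0.005 -0.031 -0.024] mean -0.0202 tau6 [ 0.012  0.003 -0.004 -0.007]
board px right/bottom/top 464.0 [241. 319.]
the job is handed in; nothing more can be done
None
```

I handed the job in at about 31 s. The strap is fully home round the stud with its tail on the board, and the collar is turned down onto it. I estimate 10–11.6 N of holding load from wrist torque and turn angle, not from a direct force reading. The arm is clear, no verdict came back, and I did not re-measure the bowl and mills.

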